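Open the sticky lock of a motorcycle's filler cap

TASK

Take the key out of the ignition switch on the motorcycle's top yoke and put it into the lock of the fuel tank's filler cap: the wafers are sticky, so wiggle the key in without forcing it until it is fully home, and only then turn it a quarter clockwise, seen from above, against the lock's spring. Finish while still holding the key in the fingers, fully in and turned, so that I can lift the cap; leave the other things on the bench where they lie.

Things in the scene. Friction and masses are not known exactly. Their poses are not given: they have to be found in the camera images.
- key: Motorcycle key, upright, blade down in the ignition switch. Black plastic head 30 mm wide (x), 9 mm thick (y, grip it across this), 30 mm tall (z); steel blade 9 mm wide, 3 mm thick, 27.5 mm long. Origin: the shoulder, middle of the head's underside, where the blade begins; z up, blade along -z. Symmetric: fits either way round. About 30 g.
- key_tip (a point): Middle of the flat end of the key's blade, 27.5 mm below the key's origin; axes as the key's. The last 1.3 mm narrow to 7 mm width.
- ignition (a point): Middle of the mouth of the ignition switch's keyway, at the top of the black barrel (37 mm wide) on the yoke, 94 mm above the bench; z up, x along the keyway's length. The key starts fully in, its shoulder on this face; it pulls straight up and out.
- keyway (a point): Middle of the mouth of the filler-cap lock's keyway: dark slot in the brass plug (22 mm wide) in the middle of the cap on the tank, 200 mm above the bench, the tank's highest point. z up, x along the slot; the axes turn with the plug. Slot 11 mm long, 4.4 mm wide, 28.5 mm deep, 2 mm bevelled lead-in all round. Fully home, the key's shoulder rests on this face.
- wafers (a point): In the slot, 9 mm below keyway: depth of the first sticky wafer (on the slot's +x side); the second is 17 mm deep (-x side). The key stalls at each (shoulder about 18, then 10 mm above the face): 25 N straight down may not pass, but pressing with 5 to 7 N while moving the key 2 to 3 mm to and fro along the slot's length works it aside, mostly in 1 or 2 strokes; it stays aside.
- lock (a joint): Turn of the lock's plug about its upright axis, rad: 0 at rest, growing clockwise seen from above, stop at 1.57 (quarter turn). A spring turns it back (0.02 N m at rest, 0.08 N m at the quarter turn): it stays turned only while held. The key has about 0.15 rad of play before it takes the plug along.
- tank: Black motorcycle fuel tank, fixed, 490 mm long (x, front to +x), 264 mm wide, 182 mm high at its crown, narrower at the rear. Origin: centre of its underside on the bench. Bare-metal round filler cap (96 mm flange, 68 mm lid, 34 mm lock boss stepped up to the plug) at (55, 0) mm, plug's face at z 200 mm. At rest the keyway lies along the tank's x.
- yoke: Dark top yoke (fork crown) on two wood blocks, fixed, 250 mm wide (y), top at 82 mm. Origin: on the bench under the stem nut, x to the front. Ignition switch at (52, 0) mm, face at z 94 mm, keyway along x; stem nut at the origin (34 mm wide, to z 94 mm); handlebar risers at (-8, +-48) mm, to z 119 mm; fork clamps at (22, +-96) mm.
- spanner: Bystander: steel spanner, 170 mm long, lying flat. Origin at its underside.
- socket: Bystander: steel socket, 26 mm across, 36 mm tall, standing. Origin: centre of its underside.
- stem_bolt: Bystander: bolt standing on its head in front of the yoke, head 24 mm across, 55 mm tall. Origin: centre of its underside.
- marker: Bystander: black marker pen, 136 mm long, 14 mm thick, lying behind the yoke. Origin at its underside.
- bolt_jar: Bystander: glass jar, 64 mm across, 75 mm tall. Origin: centre of its underside.
- piston: Bystander: aluminium piston, 82 mm across, 66 mm tall, standing. Origin: centre of its underside.
- carburettor: Bystander: aluminium carburettor, about 120 by 65 mm, 108 mm tall, standing. Origin: centre of its underside.

How it is judged (in metres and radians):
On the way, in this order (a step that is already met when the one before it is completed fails the run):
1. the key is drawn clear of the ignition switch, in the fingers (z of key_tip in the frame of ignition above 0.005 m and contact force between the fingers and key above 0.5 N), for 0.1 s.
2. the key is fully home in the filler-cap lock, the lock not yet turned (z of key in the frame of keyway below 0.003 m and horizontal distance between key and keyway below 0.004 m and angle between key's own z axis and vertical below 0.15 rad and value of joint lock below 0.35 rad), for 0.1 s.
At the end, for the whole second after the job is handed in: key in the filler-cap lock, its shoulder within 4 mm of the lock's face and axis, upright within 0.15 rad; lock turned beyond 1.2 rad of its quarter turn (1.57); the fingers still grip the key (over 1 N) (z of key in the frame of keyway below 0.004 m and horizontal distance between key and keyway below 0.004 m and angle between key's own z axis and vertical below 0.15 rad and value of joint lock above 1.2 rad and contact force between the fingers and key above 1 N); the arm keeps its last pose, push and grip.
It fails at once if the key is forced in: more than 40 N between the key and the tank's lock before it is home (z of key in the frame of keyway above 0.003 m and contact force between key and tank above 40 N).
It fails at once if the lock is turned before the key is fully home (z of key in the frame of keyway above 0.005 m and value of joint lock above 0.5 rad).
It fails at once if another thing on the bench is shifted by more than 20 mm (distance of any of spanner, socket, stem_bolt, marker, bolt_jar, piston, carburettor from where it was at the start of the episode above 0.02 m).
It also fails if it takes over 54 s, if anything falls off the work surface, if the arm or the gripper's body presses on something with over 40 N, if the wrist force passes 120 N, or if a joint passes its speed limit or range.

ROBOT

A 7-joint arm with a two-finger parallel gripper is mounted at the origin on the work surface. World frame = base frame: x ahead of the robot, y to its left, z up, the work surface at z = 0. Lengths are in m, angles in degrees, forces in N, time in s.
With the tool pointing down it reaches from about 0.425 to 0.975 m from the base axis. Payload 16.7 kg.
Tool frame: the origin (TCP) lies midway between the tips of the shut fingers; the grasp point (between the pads) lies 19 mm behind it; z points along the fingers, y is the line along which they close (so a half turn about z gives the same grasp; the last joint's range is limited). The gripper opens to 85 mm and grips with 20 to 120 N. Pads are 22 mm wide; open, the fingers measure 114 mm over their backs; the gripper's body (76 mm by 85 mm) begins 54 mm behind the grasp point. The pads swing forward as they close: fully open they stand 13 mm farther back than shut.
Start: joints at [-8.566, 24.414, 4.234, 92.017, -1.954, 63.644, -3.845], TCP at [0.675, -0, 0.231] pointing down, gripper open.
Joint ranges: [-163.25, 163.25], [-28.42, 122.38], [-70.27, 78.77], [12.13, 141.07], [-58.53, 238.53], [9.26, 117.41], [-156.51, 156.51]. Speed limits (degrees/s): [108.29, 108.29, 136.94, 136.94, 172.46, 172.46, 172.46].

INTERFACE

Orientations are given as [roll, pitch, yaw] about the fixed x, y, z axes, in that order (R = Rz(yaw) Ry(pitch) Rx(roll)).
In Python, from plant import * gives the robot as it stands.
- The arm moves only by the shell command python3 -m crank 'ROWS' [FORCE]. ROWS is JSON, a list of rows, each a list of 7 numbers: the shift along the tool's x, y, z in mm, then the turn, a rotation vector about the tool's x, y, z in degrees, then the closure, from 0 (fully open) to 1 (shut). A call has 1 to 20 rows; each row shifts and turns the commanded pose from where the row before left it, along the tool's axes as they then stand; what a row does not reach is not made up. A row lasts 1/10 s, in which the tool goes at most 50 mm and 8.59 degrees, less where a joint would pass 70% of its speed; a pose out of reach is approached as far as the arm can. A call is refused whole if a number of a shift passes 50 or a number of a turn 8.59, either way. A call with a gripper value outside its range is refused whole. The fingers move at their own pace and stop on an object; FORCE is the grip in N (left out, the last holds). Time passes only in rows, so rows that do not move let the fingers close. It gives the time, the measured TCP pose, the force, the opening and the grip force at its end, in the units of the state.
- sense(): the state, without advancing time (a new reading comes with each control period).
- grab_frame(name): name is "scene" or "side" or "wrist"; returns a dict with "frame" (480x640x3 uint8, red, green, blue), "fx", "fy", "cx", "cy" (pixels), "world_from_camera" (4x4, takes a point from camera to world coordinates). Camera axes: x right, y up, looking along -z (the intrinsics and any distortion apply to the point x, -y, -z); pixel columns grow to the right and rows downward; lengths in m; the calibration is good to about 2 mm. A picture is of the moment at which its call begins. There is no depth.
- sign_off(): hands the job in; it is judged then, once.
The state is a dict: "time_s": time; "joints": joint angles; "dq": joint speeds; "tau": joint torques, N m; "ee_pos": TCP position; "eef_rot": TCP orientation; "force": force on the tool from outside, world axes, zero at the start; "ft_torque": the same for the moment, N m; "grip_width": opening from 0.0 (shut) to 1.0 (fully open); "finger_force": force on a finger pad.
Only numpy, scipy, OpenCV 4.12 (cv2) and the standard library are available. Lean on these libraries where they do the work, as an engineer would, in place of code of your own. Each camera call takes 0.05 s, during which the arm holds its last target. There are 200 camera calls.

## Working session

There is one attempt and no reset: what is moved stays moved. The work goes in short steps, Python scripts to look and compute and a shell command to move; the robot and the scene stay as the last step left them, time stands still between calls to the robot, and variables do not carry over. Pictures are saved under pics/ and viewed, at most 13 in all, crops included, and the job is handed in when it is done.

```bash
mkdir -p pics
python3 - <<'E'
from plant import *
import cv2,numpy as np
for n in ["scene","side","wrist"]:
    f=grab_frame(n); cv2.imwrite(f"pics/{n}0.png",f["frame"][:,:,::-1])
    print(n,{k:np.round(f[k],4).tolist() for k in f if k!="frame"})
print(sense())
E
```

```text
scene {'fx': 590.6374, 'fy': 590.6374, 'cx': 312.3454, 'cy': 240.8163, 'world_from_camera': [[-0.6307, -0.6285, 0.4551, 1.2692], [0.7759, -0.5019, 0.3821, 0.6205], [-0.0117, 0.5942, 0.8043, 1.4347], [0.0, 0.0, 0.0, 1.0]]}
side {'fx': 472.5812, 'fy': 472.5812, 'cx': 315.7754, 'cy': 248.2752, 'world_from_camera': [[-0.8678, 0.2872, -0.4055, 0.0403], [-0.4965, -0.5326, 0.6854, 0.8477], [-0.0191, 0.7962, 0.6048, 0.8988], [0.0, 0.0, 0.0, 1.0]]}
wrist {'fx': 331.3664, 'fy': 331.3664, 'cx': 320.803, 'cy': 235.7224, 'world_from_camera': [[1.0, 0.0015, 0.0007, 0.6747], [-0.0016, 0.9612, 0.2759, 0.0694], [-0.0003, -0.2759, 0.9612, 0.3737], [0.0, 0.0, 0.0, 1.0]]}
{'time_s': 0.15, 'joints': array([-8.56655729, 24.44176625,  4.23145135, 92.04449273, -1.9541869 ,
       63.64359042, -3.84568039]), 'dq': array([ 0.04070305, -0.20098272, -0.01948941, -0.17773259,  0.03821015,
       -0.07361366, -0.0604323 ]), 'tau': array([ 3.53649346e-03, -9.50319314e+01,  3.76378521e+00, -4.63760948e+01,
        1.94719800e-02,  7.75260734e-03, -7.80283835e-05]), 'ee_pos': array([ 6.74673722e-01, -9.35150551e-06,  2.30762132e-01]), 'eef_rot': array([-1.79942374e+02,  3.28617192e-03,  8.99978401e+01]), 'force': array([-0.5825366 , -0.21832664,  0.40872525]), 'ft_torque': array([-0.00389563,  0.00493317,  0.06802506]), 'finger_force': 0.0, 'grip_width': 0.9987177372338357}
```

View pics/scene0.png

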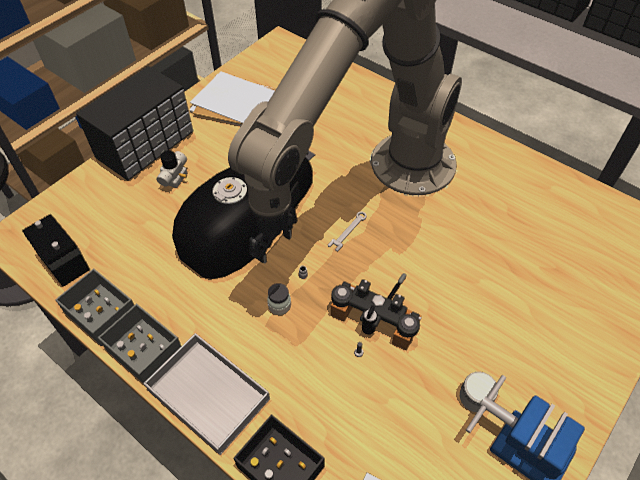

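View pics/side0.png

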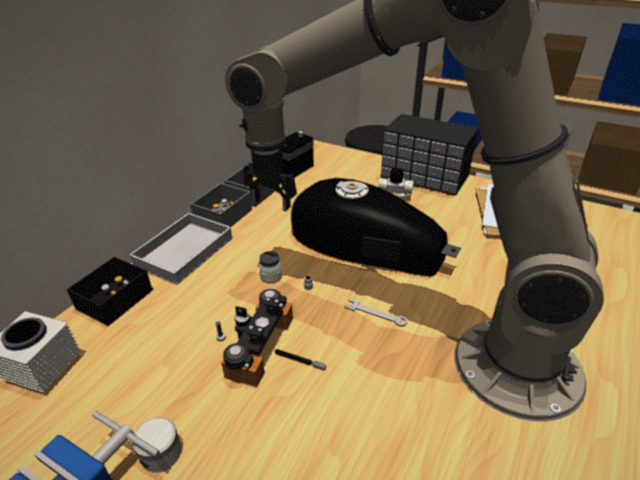

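View pics/wrist0.png

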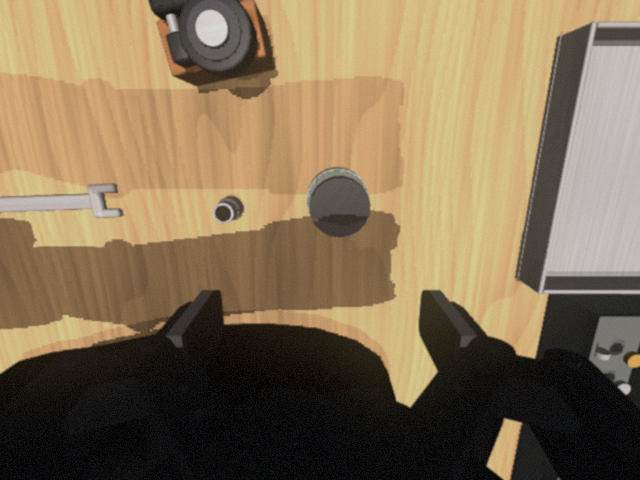

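The scene view shows the key in the ignition at about (369,312) and the filler cap at (230,189). The side view shows the cap at (352,188) and the yoke around (258,330). Next I'll get rough positions, with one enlarged crop of both.

```bash
cat > h.py <<'E'
from plant import *
import cv2,numpy as np
def ray(f,u,v):
    M=np.array(f["world_from_camera"]); d=np.array([(u-f["cx"])/f["fx"],-(v-f["cy"])/f["fy"],-1.])
    return M[:3,3],M[:3,:3]@d
def onz(f,u,v,z):
    o,d=ray(f,u,v); return o+d*(z-o[2])/d[2]
def px(f,p):
    M=np.array(f["world_from_camera"]); c=M[:3,:3].T@(np.array(p)-M[:3,3])
    return f["cx"]+f["fx"]*c[0]/-c[2], f["cy"]-f["fy"]*c[1]/-c[2]
E
python3 - <<'E'
from h import *
a=grab_frame("scene");b=grab_frame("side")
print("cap",onz(a,230,187,.2),onz(b,352,187,.2))
for u,v,z in [(342,292,.085),(408,324,.085),(378,301,.094),(369,311,.12)]: print(u,v,onz(a,u,v,z))
A=cv2.resize(a["frame"][260:365,310:440],None,fx=4.5,fy=4.5,interpolation=3)[:470,:400*2]
B=cv2.resize(a["frame"][165:215,200:260],None,fx=3.3,fy=3.3,interpolation=3)
C=np.zeros((600,800,3),np.uint8);C[:A.shape[0],:A.shape[1]]=A;C[:B.shape[0],600:600+B.shape[1]]=B
cv2.imwrite("pics/c1.png",C[:,:,::-1])
E
```

```text
cap [ 0.5690353  -0.26370497  0.2       ] [ 0.56289834 -0.25316547  0.2       ]
342 292 [0.58782224 0.14820419 0.085     ]
408 324 [0.55822753 0.33874218 0.085     ]
378 301 [0.55531848 0.24169099 0.094     ]
369 311 [0.60745448 0.24823686 0.12      ]
```

View pics/c1.png

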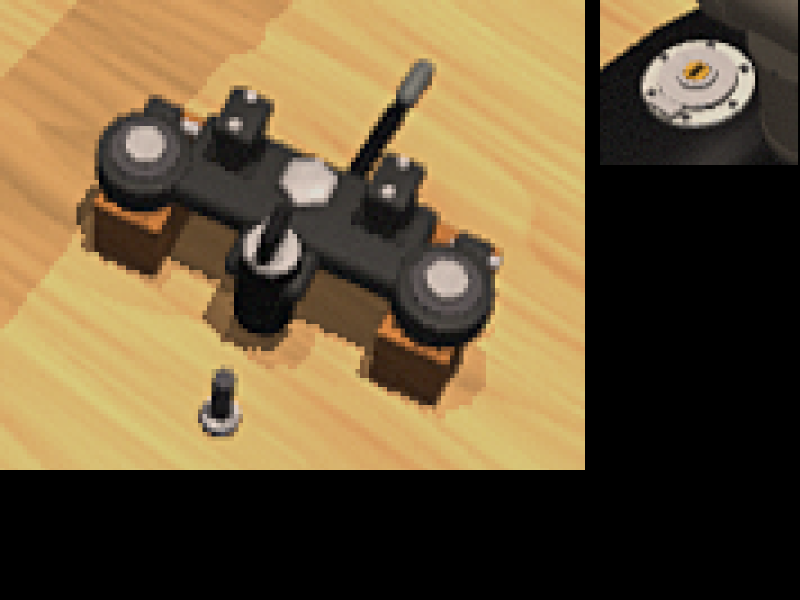

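The crop shows the ignition face at scene pixel (370,315), the stem nut at (378,300) and the clamps at (342,292) and (410,322), which puts the yoke yaw at about 9°. Next I'll hover over the key with the tool yaw at about 189°.

```bash
python3 -m crank '[[40,-11,0,0,0,0,0],[42,-11,0,0,0,0,0],[42,-11,0,0,0,0,0],[42,-11,0,0,0,0,0],[42,-12,0,0,0,0,0],[42,-12,0,0,0,0,0],[0,0,0,0,0,-8.25,0],[0,0,0,0,0,-8.25,0],[0,0,0,0,0,-8.25,0],[0,0,0,0,0,-8.25,0],[0,0,0,0,0,-8.25,0],[0,0,0,0,0,-8.25,0],[0,0,0,0,0,-8.25,0],[0,0,0,0,0,-8.25,0],[0,0,0,0,0,-8.25,0],[0,0,0,0,0,-8.25,0],[0,0,0,0,0,-8.25,0],[0,0,0,0,0,-8.25,0],[0,0,0,0,0,0,0],[0,0,0,0,0,0,0]]'
python3 - <<'E'
from h import *
s=sense();print(s["ee_pos"],s["eef_rot"],s["joints"],s["force"])
f=grab_frame("wrist");cv2.imwrite("pics/w1.png",f["frame"][:,:,::-1]);np.save("w1.npy",f,allow_pickle=True)
print(px(f,[.607,.25,.094]),px(f,[.607,.25,.124]))
E
```

```text
time_s: 2.25
ee_pos: [0.607, 0.2498, 0.2312]
eef_rot: [180.0, -0.0, -171.3]
force: [0.2, -0.5, 0.3]
grip_width: 1.001
finger_force: 0.0
[0.60701595 0.24978588 0.23123068] [ 1.79992357e+02 -1.23260411e-02 -1.71278744e+02] [-13.48868214  23.90769519 -19.37963654  93.42432884   8.58113519
  64.14437323  63.63983827] [ 0.15063532 -0.47981225  0.29797809]
(np.float64(321.8144750941868), np.float64(224.1882859682653)) (np.float64(321.9624428866435), np.float64(233.52038154126566))
```

View pics/w1.png

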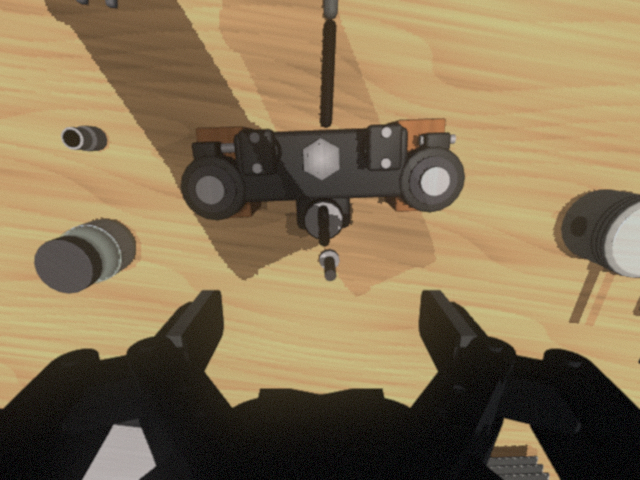

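The wrist view shows the key head as a near-vertical bar from about (323,207) to (324,243), on the ignition face. The stem nut is at (321,158), and the clamp tops are at (210,190) and (435,181). I'll measure it precisely.

Run:
```python
from h import *
f=np.load("w1.npy",allow_pickle=True).item()
im=f["frame"]
for n,p in dict(m15=[-.015,0,.124],p15=[.015,0,.124],m15b=[-.015,0,.094]).items():
    c,s=np.cos(np.radians(8.7)),np.sin(np.radians(8.7)); print(n,px(f,[.607+c*p[0],.2498+s*p[0],p[2]]))
for n,u,v,z in [("nut",321,158,.094),("cl",210,190,.085),("cr",435,181,.085)]: print(n,onz(f,u,v,z))
cv2.imwrite("pics/w1c.png",cv2.resize(im[190:260,285:365],None,fx=8,fy=8,interpolation=3)[:,:,::-1])
```

```text
m15 (np.float64(321.70241193851774), np.float64(214.77943082661318))
p15 (np.float64(321.7182133511999), np.float64(251.59827757569477))
m15b (np.float64(321.57860710170377), np.float64(207.2083304216622))
nut [0.55151131 0.24084828 0.094     ]
cl [0.59344835 0.14916755 0.085     ]
cr [0.55635147 0.34162594 0.085     ]
```

View pics/w1c.png

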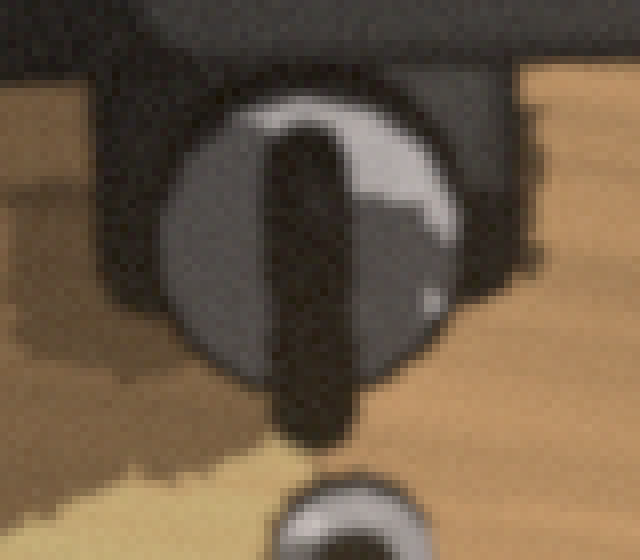

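The crop shows the ignition disc centred at wrist pixel (323.8,220). The key bar runs from (322.9,206) to (324.4,246), so it's tilted about 2.2° from the tool x axis. That matches the clamp line, giving a key yaw of about 10.9°.

Run:
```python
from h import *
f=np.load("w1.npy",allow_pickle=True).item()
print("face",onz(f,323.8,220,.094),"key base -x",onz(f,322.9,206.3,.094),"bar mid top",onz(f,323.7,228,.124))
a=grab_frame("scene");b=grab_frame("side")
print("scene face",onz(a,370.4,315.1,.094))
# cap in both views: triangulate light-grey flange / brass
for n,F,(u0,v0) in [("scene",a,(230,189)),("side",b,(352,188))]:
    im=cv2.cvtColor(F["frame"],cv2.COLOR_RGB2HSV)
    w=im[v0-16:v0+17,u0-20:u0+21]
    m=((w[...,1]>90)&(w[...,2]>110)&(w[...,0]>8)&(w[...,0]<35)).astype(np.uint8)
    k,l,st,c=cv2.connectedComponentsWithStats(m)
    for i in range(1,k):
        if st[i,4]>4: print(n,st[i,4],c[i]+[u0-20,v0-16],onz(F,*(c[i]+[u0-20,v0-16]),.2))
```

```text
face [0.60303643 0.25113903 0.094     ] key base -x [0.59121982 0.24853305 0.094     ] bar mid top [0.60237013 0.25066494 0.124     ]
scene face [0.60191921 0.25077434 0.094     ]
scene 25 [212.28 174.52] [ 0.5662196  -0.33609414  0.2       ]
scene 30 [228.76666667 185.9       ] [ 0.56821758 -0.26926417  0.2       ]
side 346 [355.05780347 176.03468208] [ 0.5841942  -0.31729262  0.2       ]
side 20 [351.8 184.4] [ 0.57022614 -0.26666582  0.2       ]
```

```bash
python3 -m crank '[[3.7,1.7,0,0,0,-2.2,0],[0,0,30,0,0,0,0],[0,0,30,0,0,0,0],[0,0,30,0,0,0,0],[0,0,24,0,0,0,0],[0,0,12,0,0,0,0],[0,0,8,0,0,0,0],[0,0,0,0,0,0,0],[0,0,0,0,0,0,1],[0,0,0,0,0,0,1],[0,0,0,0,0,0,1],[0,0,0,0,0,0,1],[0,0,0,0,0,0,1],[0,0,0,0,0,0,1],[0,0,0,0,0,0,1],[0,0,0,0,0,0,1]]' 60
python3 -c "
from plant import *
s=sense();print(s['ee_pos'],s['eef_rot'],s['ft_torque'])"
```

```text
time_s: 4.0
ee_pos: [0.6032, 0.2511, 0.0977]
eef_rot: [-180.0, 0.0, -168.8]
force: [-1.3, -0.8, 6.0]
grip_width: 0.097
finger_force: 59.6
[0.60317431 0.25107214 0.09765472] [-1.79998261e+02  1.46027529e-02 -1.68806001e+02] [-0.32685437  0.31193722 -0.02348889]
```

```bash
python3 -m crank '[[0,0,-8,0,0,0,1],[0,0,-15,0,0,0,1],[0,0,-20,0,0,0,1],[0,0,-25,0,0,0,1],[0,0,-30,0,0,0,1],[0,0,-30,0,0,0,1],[0,0,-25,0,0,0,1],[0,0,-15,0,0,0,1],[0,0,-5,0,0,0,1],[0,0,0,0,0,0,1],[0,0,0,0,0,0,1]]' 90
python3 - <<'E'
from h import *
s=sense();print(s["ee_pos"],s["eef_rot"],s["joints"],s["force"],s["ft_torque"])
f=grab_frame("wrist");np.save("w2.npy",f,allow_pickle=True)
R=np.array(f["world_from_camera"])[:3,:3]
t=s["ee_pos"]
for d in (-.003+0, .0245-.003+.006): print("proj z",d,px(f,t-[0,0,d]))
cv2.imwrite("pics/w2.png",cv2.resize(f["frame"][200:400,200:440],None,fx=3,fy=3,interpolation=3)[:,:,::-1])
E
```

```text
time_s: 5.1
ee_pos: [0.6026, 0.2508, 0.2691]
eef_rot: [-180.0, -0.1, -168.8]
force: [0.2, 0.6, -0.4]
grip_width: 0.088
finger_force: 88.4
[0.60263748 0.25081323 0.26911412] [-1.79980577e+02 -9.31619729e-02 -1.68803122e+02] [-13.08085121  22.01875739 -20.16249424  91.38823686   7.98934016
  68.11256894  66.31003808] [ 0.18708212  0.56711514 -0.43183223] [0.03741162 0.03170261 0.03601536]
proj z -0.003 (np.float64(322.469400964599), np.float64(297.8123001781209))
proj z 0.027500000000000004 (np.float64(322.1784883742397), np.float64(272.6687157269665))
```

View pics/w2.png

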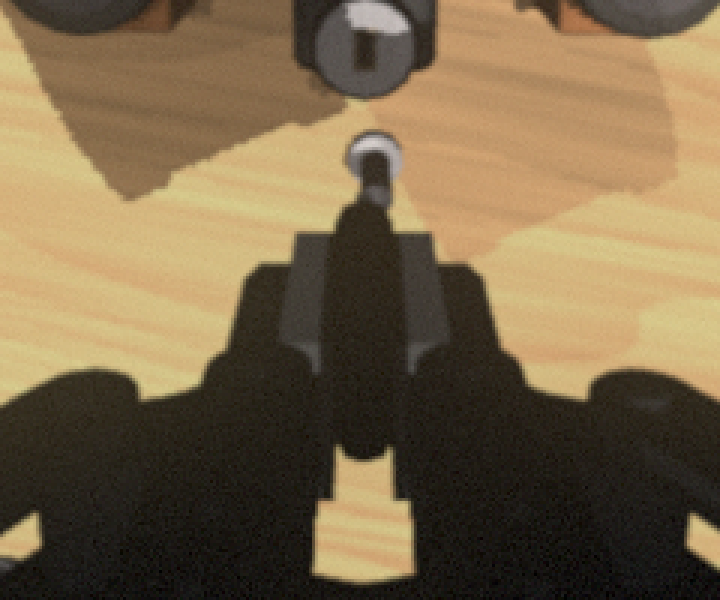

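The key is held upright and centred between the pads, at crop (363,330). The empty ignition slot is visible at crop (366,50), i.e. wrist pixel (322,217). Next I'll hover over the cap at the same relative height, so the cap can be measured differentially.

```bash
python3 -m crank '[[3,-10,-15,0,0,0,1],[9,-30,-15,0,0,0,1],[9.6,-36,-15,0,0,0,1],[9.6,-36,-15,0,0,0,1],[9.6,-36,-15,0,0,0,1],[9.6,-36,-10,0,0,0,1],[9.6,-36,-10,0,0,0,1],[9.6,-36,-6,0,0,0,1],[9.6,-36,-5,0,0,0,1],[9.6,-36,0,0,0,0,1],[9.6,-36,0,0,0,0,1],[9.6,-36,0,0,0,0,1],[9.6,-36,0,0,0,0,1],[9.6,-36,0,0,0,0,1],[9,-24,0,0,0,0,1],[4,-7,0,0,0,0,1],[0,0,0,0,0,0,1],[0,0,0,0,0,0,1],[0,0,0,0,0,0,1]]'
python3 - <<'E'
from h import *
s=sense();print(s["ee_pos"],s["eef_rot"],s["joints"],s["force"])
f=grab_frame("wrist");np.save("w3.npy",f,allow_pickle=True)
print(px(f,[.569,-.268,.2]))
g=np.load("w2.npy",allow_pickle=True).item()
# ignition slot in w2: dark within disc
gr=cv2.cvtColor(g["frame"],cv2.COLOR_RGB2GRAY); w=gr[204:228,312:332]; print(w[::2,::1])
A=cv2.resize(f["frame"],None,fx=.8,fy=.8); B=cv2.resize(f["frame"][180:250,290:360],None,fx=4,fy=4,interpolation=3)
C=np.zeros((384,800,3),np.uint8);C[:,:512]=A;C[:280,515:795]=B
cv2.imwrite("pics/w3.png",C[:,:,::-1])
E
```

```text
time_s: 7.05
ee_pos: [0.5635, -0.2682, 0.3766]
eef_rot: [180.0, 0.0, -168.7]
force: [-1.1, 0.6, 0.0]
grip_width: 0.085
finger_force: 88.5
[ 0.56354707 -0.2681624   0.37656033] [ 1.79978167e+02  1.85312042e-02 -1.68700781e+02] [ 23.4907149   14.63255905  -4.961343    87.53730186   1.25159299
  77.88029085 119.72603958] [-1.06613579  0.60038128  0.04738675]
(np.float64(320.45528482414613), np.float64(219.63788178546272))
[[ 79  86  86 117 164 183 184 183 183 186 187 186 185 185 188 188 191 182
  179 169]
 [ 85  86  92 110 138 167 186 183 181 186 184 183 184 186 187 185 187 187
  185 187]
 [ 86  87  82  81 101 146 172 174 170 174 181 188 182 186 185 190 184 184
  185 185]
 [ 85  88  85  87  83  74  71  63  61  65  88 108 112 115 133 140 163 171
  175 180]
 [ 83  84  89  86  82  76  57  49  41  40  38  41  50  66  75  83  93  90
   92  93]
 [ 79  84  87  87  83  75  62  49  41  42  38  45  54  69  85  88  85  85
   88  84]
 [ 89  83  85  87  88  74  60  46  39  39  40  41  57  73  80  88  83  82
   80  91]
 [ 86  87  84  85  86  71  62  44  44  33  48  42  49  70  80  85  85  87
   84  87]
 [ 84  83  87  85  81  73  60  42  40  41  41  43  51  70  85  86  87  83
   83  86]
 [ 81  87  82  87  86  74  62  54  53  48  53  56  57  75  83  85  84  84
   86  89]
 [ 84  85  84  85  84  80  80  75  82  80  78  83  83  82  87  86  85  83
   87  88]
 [ 86  85  89  87  88  88  86  87  87  89  84  85  83  85  85  87  81  86
   85  87]]
```

View pics/w3.png

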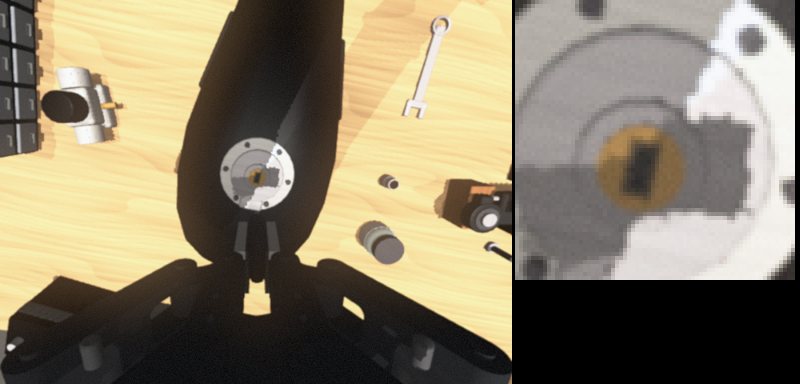

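The wrist view shows the brass plug at about (321,222), with the dark slot tilted roughly 15–17° from image vertical: the upper end leans right. I'll measure it by mask.

```bash
cat > slot.py <<'E'
from h import *
def lock(f,box=(195,250,295,350)):
    v0,v1,u0,u1=box
    im=f["frame"][v0:v1,u0:u1]; hsv=cv2.cvtColor(im,cv2.COLOR_RGB2HSV)
    b=((hsv[...,1]>100)&(hsv[...,0]>8)&(hsv[...,0]<32)&(hsv[...,2]>60)).astype(np.uint8)
    k,l,st,c=cv2.connectedComponentsWithStats(b); i=1+np.argmax(st[1:,4])
    pts=np.argwhere(l==i)[:,::-1].astype(np.int32); hull=cv2.convexHull(pts)
    e=cv2.fitEllipse(hull); m=np.zeros(b.shape,np.uint8); cv2.fillConvexPoly(m,hull,1)
    g=cv2.cvtColor(im,cv2.COLOR_RGB2GRAY).astype(float)
    med=np.median(g[(l==i)]); wt=np.clip(med*.85-g,0,None)*cv2.erode(m,np.ones((5,5)))
    vv,uu=np.nonzero(wt); W=wt[vv,uu]
    P=np.array([onz(f,u+u0,v+v0,.2)[:2] for u,v in zip(uu,vv)])
    c=np.average(P,axis=0,weights=W); C=np.cov(P.T,aweights=W); w,V=np.linalg.eigh(C); d=V[:,1]*np.sign(V[0,1])
    ec=np.array(e[0])+[u0,v0]
    print("brass",ec,e[1],onz(f,*ec,.2)[:2],"slot",c,"yaw",np.degrees(np.arctan2(d[1],d[0])),"ext",np.sqrt(w)*3.46*1e3, "n",len(W))
    return c
E
python3 - <<'E'
from slot import *
f=np.load("w3.npy",allow_pickle=True).item(); lock(f)
g=np.load("w2.npy",allow_pickle=True).item()
gr=cv2.cvtColor(g["frame"],cv2.COLOR_RGB2GRAY).astype(float)[209:226,314:330]; wt=np.clip(66-gr,0,None)
v,u=np.nonzero(wt);W=wt[v,u];uc,vc=np.average(u,weights=W)+314,np.average(v,weights=W)+209
print("ign slot px",uc,vc,onz(g,uc,vc,.094))
E
```

```text
brass [320.96219254 221.62477875] (20.358367919921875, 20.46452522277832) [ 0.57088688 -0.26711406] slot [ 0.57164531 -0.26691898] yaw -5.834557767464101 ext [ 6.22418901 12.43475308] n 107
ign slot px 321.1491395793499 216.36711281070745 [0.60403247 0.25072504 0.094     ]
```

```bash
python3 -m crank '[[0,0,0,0,0,8.5,1],[0,0,0,0,0,8.5,1],[-6.6,2.2,0,0,0,0,1],[0,0,0,0,0,0,1],[0,0,0,0,0,0,1],[0,0,0,0,0,0,1]]'
python3 - <<'E'
from slot import *
s=sense();print(s["ee_pos"],s["eef_rot"],s["joints"],s["force"])
f=grab_frame("wrist");c=lock(f);np.save("w4.npy",f,allow_pickle=True)
print(px(f,[*c,.2]))
E
```

```text
time_s: 7.7
ee_pos: [0.57, -0.2679, 0.3762]
eef_rot: [180.0, -0.0, 174.3]
force: [-0.1, -0.5, 0.6]
grip_width: 0.084
finger_force: 88.7
[ 0.570023   -0.26791647  0.37622701] [ 1.79997093e+02 -1.25342089e-02  1.74342162e+02] [ 21.49953873  15.14754262  -2.77386466  86.91143085   0.74085257
  77.97180469 103.00950798] [-0.08057835 -0.46808021  0.62840607]
brass [322.41251945 215.0495472 ] (20.3397216796875, 20.834375381469727) [ 0.57082114 -0.26699866] slot [ 0.57183403 -0.26708724] yaw -2.4263032021431536 ext [ 6.66161573 12.09245704] n 114
(np.float64(322.4247034258544), np.float64(216.05810802150606))
```

```bash
python3 -m crank '[[0.3,1,10,0,0,-1.2,1],[0,0,25,0,0,0,1],[0,0,30,0,0,0,1],[0,0,30,0,0,0,1],[0,0,25,0,0,0,1],[0,0,12,0,0,0,1],[0,0,8,0,0,0,1],[0,0,0,0,0,0,1],[0,0,0,0,0,0,1]]'
python3 - <<'E'
from h import *
s=sense();print(s["ee_pos"],s["eef_rot"],s["force"],s["ft_torque"])
f=grab_frame("wrist");a=grab_frame("scene");b=grab_frame("side")
A=cv2.resize(f["frame"][200:340,240:400],None,fx=2.5,fy=2.5,interpolation=3)
u,v=[int(t) for t in px(a,s["ee_pos"]-[0,0,.03])];B=cv2.resize(a["frame"][v-25:v+25,u-40:u+40],None,fx=4.9,fy=4.9,interpolation=3)
u,v=[int(t) for t in px(b,s["ee_pos"]-[0,0,.03])];D=cv2.resize(b["frame"][v-25:v+25,u-40:u+40],None,fx=4.9,fy=4.9,interpolation=3)
C=np.zeros((500,800,3),np.uint8);C[:350,:400]=A;C[:245,403:795]=B;C[250:495,403:795]=D
cv2.imwrite("pics/w5.png",C[:,:,::-1])
E
```

```text
time_s: 8.65
ee_pos: [0.5702, -0.2672, 0.2373]
eef_rot: [-180.0, 0.1, 175.4]
force: [0.1, 1.0, -0.6]
grip_width: 0.082
finger_force: 88.7
[ 0.57023458 -0.26721397  0.23726879] [-1.79982478e+02  6.76211039e-02  1.75409502e+02] [ 0.0870992   0.98033529 -0.61895991] [-0.05067031  0.00248843  0.06412069]
```

View pics/w5.png

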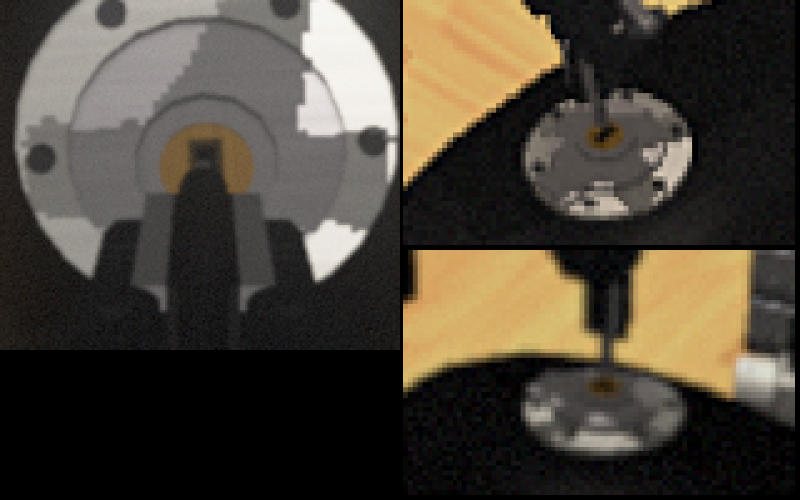

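The wrist crop shows the key head at x≈203, lined up with the slot at x≈205. The scene and side crops show the blade just above the slot. I'll go down gently.

```bash
for i in 1; do python3 -m crank '[[0,0,3,0,0,0,1],[0,0,2,0,0,0,1],[0,0,1,0,0,0,1],[0,0,1,0,0,0,1],[0,0,0,0,0,0,1]]'; done
```

```text
time_s: 9.3
ee_pos: [0.5697, -0.267, 0.2291]
eef_rot: [180.0, -0.0, 175.4]
force: [-0.1, 0.1, -1.0]
grip_width: 0.086
finger_force: 88.7
```

```bash
python3 -m crank '[[0,0,1,0,0,0,1],[0,0,1,0,0,0,1],[0,0,0,0,0,0,1]]'
```

```text
time_s: 9.6
ee_pos: [0.5697, -0.267, 0.2271]
eef_rot: [180.0, -0.0, 175.4]
force: [0.3, -0.8, -0.3]
grip_width: 0.083
finger_force: 88.7
```

```bash
python3 -m crank '[[0,0,1.5,0,0,0,1],[0,0,1.5,0,0,0,1],[0,0,1,0,0,0,1],[0,0,0,0,0,0,1]]'
```

```text
time_s: 10.0
ee_pos: [0.5697, -0.267, 0.2231]
eef_rot: [180.0, -0.0, 175.4]
force: [-0.1, 0.3, -0.8]
grip_width: 0.087
finger_force: 88.7
```

```bash
python3 -m crank '[[0,0,1,0,0,0,1],[0,0,0.5,0,0,0,1],[0,0,0,0,0,0,1]]'
```

```text
time_s: 10.3
ee_pos: [0.5699, -0.267, 0.222]
eef_rot: [180.0, 0.0, 175.4]
force: [0.3, 0.5, 1.2]
grip_width: 0.084
finger_force: 89.0
```

```bash
python3 -m crank '[[0,0,0.4,0,0,0,1],[0,0,0,0,0,0,1]]'
```

```text
time_s: 10.5
ee_pos: [0.5699, -0.267, 0.2216]
eef_rot: [-180.0, 0.0, 175.4]
force: [-0.6, 1.4, 4.0]
grip_width: 0.087
finger_force: 89.3
```

```bash
python3 -m crank '[[0,0,0.3,0,0,0,1],[0.7,0,0,0,0,0,1],[0.7,0,0,0,0,0,1],[-0.8,0,0,0,0,0,1],[-1,0,0,0,0,0,1],[-1,0,0,0,0,0,1],[0.7,0,0,0,0,0,1],[0.7,0,0,0,0,0,1],[0,0,0,0,0,0,1]]'
```

```text
time_s: 11.4
ee_pos: [0.5696, -0.267, 0.221]
eef_rot: [180.0, -0.0, 175.4]
force: [-0.7, 1.4, 2.2]
grip_width: 0.088
finger_force: 89.2
```

```bash
python3 -m crank '[[0,0,0.5,0,0,0,1],[0,0,0,0,0,0,1]]'
```

```text
time_s: 11.6
ee_pos: [0.5697, -0.267, 0.2204]
eef_rot: [180.0, -0.0, 175.4]
force: [-0.7, 0.9, 2.6]
grip_width: 0.085
finger_force: 89.2
```

```bash
python3 -m crank '[[0,0,0.7,0,0,0,1],[0,0,0.7,0,0,0,1],[0,0,0,0,0,0,1]]'
```

```text
time_s: 11.9
ee_pos: [0.5696, -0.267, 0.2189]
eef_rot: [180.0, -0.0, 175.4]
force: [-1.2, -0.3, 1.0]
grip_width: 0.082
finger_force: 88.9
```

First wafer passed. On to the second, which I expect at TCP z≈0.214.

```bash
python3 -m crank '[[0,0,1.2,0,0,0,1],[0,0,1.2,0,0,0,1],[0,0,1.2,0,0,0,1],[0,0,0.8,0,0,0,1],[0,0,0,0,0,0,1]]'
```

```text
time_s: 12.4
ee_pos: [0.5697, -0.267, 0.2147]
eef_rot: [180.0, -0.0, 175.4]
force: [-3.6, -0.1, 1.8]
grip_width: 0.087
finger_force: 89.1
```

```bash
python3 -m crank '[[0,0,0.5,0,0,0,1],[0,0,0.3,0,0,0,1],[0,0,0,0,0,0,1]]'
```

```text
time_s: 12.7
ee_pos: [0.5697, -0.2671, 0.2143]
eef_rot: [-180.0, 0.0, 175.4]
force: [-5.7, 2.6, 8.1]
grip_width: 0.088
finger_force: 89.9
```

```bash
python3 -m crank '[[0.8,0,-0.1,0,0,0,1],[0.8,0,0,0,0,0,1],[0.8,0,0,0,0,0,1],[-0.8,0,0,0,0,0,1],[-1,0,0,0,0,0,1],[-0.9,0,0,0,0,0,1],[0.8,0,0,0,0,0,1],[0.2,0,0,0,0,0,1],[0,0,0,0,0,0,1]]'
```

```text
time_s: 13.6
ee_pos: [0.5694, -0.267, 0.2143]
eef_rot: [-180.0, 0.0, 175.4]
force: [2.8, 0.3, 4.5]
grip_width: 0.083
finger_force: 89.7
```

```bash
python3 -m crank '[[0,0,0.2,0,0,0,1],[0.8,0,0,0,0,0,1],[0.8,0,0,0,0,0,1],[-0.8,0,0,0,0,0,1],[-1,0,0,0,0,0,1],[-1,0,0,0,0,0,1],[-0.4,0,0,0,0,0,1],[0.8,0,0,0,0,0,1],[0.8,0,0,0,0,0,1],[0,0,0,0,0,0,1]]'
```

```text
time_s: 14.6
ee_pos: [0.5693, -0.267, 0.2142]
eef_rot: [-180.0, 0.0, 175.4]
force: [1.4, 0.1, 5.5]
grip_width: 0.088
finger_force: 89.8
```

```bash
python3 -m crank '[[0,0,0.1,0,0,0,1],[1,0,0,0,0,0,1],[1,0,0,0,0,0,1],[-1,0,0,0,0,0,1],[-1,0,0,0,0,0,1],[-1,0,0,0,0,0,1],[-1,0,0,0,0,0,1],[1,0,0,0,0,0,1],[1,0,0,0,0,0,1],[1,0,0,0,0,0,1],[1,0,0,0,0,0,1],[-1,0,0,0,0,0,1],[-1,0,0,0,0,0,1],[0,0,0,0,0,0,1]]'
```

```text
time_s: 16.0
ee_pos: [0.5694, -0.267, 0.2141]
eef_rot: [-180.0, 0.0, 175.4]
force: [2.1, 1.2, 6.9]
grip_width: 0.088
finger_force: 89.6
```

```bash
python3 -m crank '[[1,0,0,0,0,0,1],[1,0,0,0,0,0,1],[0.5,0,0,0,0,0,1],[0,0,0,0,0,0,1]]'; python3 -m crank '[[-1,0,0,0,0,0,1],[-1,0,0,0,0,0,1],[-1,0,0,0,0,0,1],[-1,0,0,0,0,0,1],[0,0,0,0,0,0,1]]'
```

```text
time_s: 16.4
ee_pos: [0.5687, -0.2668, 0.2143]
eef_rot: [-180.0, 0.2, 175.4]
force: [14.5, -2.2, -0.8]
grip_width: 0.09
finger_force: 88.5
time_s: 16.9
ee_pos: [0.57, -0.267, 0.2139]
eef_rot: [180.0, -0.1, 175.4]
force: [-2.6, 2.5, 9.3]
grip_width: 0.087
finger_force: 90.3
```

```bash
python3 -m crank '[[0.6,0,0,0,0,0,1],[0.6,0,0.1,0,0,0,1],[0.6,0,0.1,0,0,0,1],[0.6,0,0.1,0,0,0,1],[0,0,0,0,0,0,1]]'; python3 -m crank '[[-0.6,0,-0.1,0,0,0,1],[-0.6,0,-0.1,0,0,0,1],[-0.6,0,-0.1,0,0,0,1],[-0.6,0,0,0,0,0,1],[0,0,0,0,0,0,1]]';  python3 -m crank '[[0.6,0,0,0,0,0,1],[0.6,0,0.1,0,0,0,1],[0.6,0,0.1,0,0,0,1],[0.6,0,0.1,0,0,0,1],[0,0,0,0,0,0,1]]'
```

```text
time_s: 17.4
ee_pos: [0.5692, -0.2669, 0.214]
eef_rot: [-180.0, 0.1, 175.4]
force: [6.8, -0.6, 5.3]
grip_width: 0.087
finger_force: 89.8
time_s: 17.9
ee_pos: [0.57, -0.267, 0.2139]
eef_rot: [180.0, -0.1, 175.4]
force: [-3.5, 2.0, 9.0]
grip_width: 0.083
finger_force: 90.2
time_s: 18.4
ee_pos: [0.5692, -0.2669, 0.214]
eef_rot: [-180.0, 0.1, 175.4]
force: [6.3, -0.7, 5.4]
grip_width: 0.084
finger_force: 89.8
```

```bash
python3 -m crank '[[-0.8,0,-0.1,0,0,0,1],[-0.8,0,-0.1,0,0,0,1],[-0.8,0,-0.1,0,0,0,1],[-0.8,0,0,0,0,0,1],[-0.8,0,0,0,0,0,1],[0,0,0,0,0,0,1]]';  python3 -m crank '[[0.8,0,0,0,0,0,1],[0.8,0,0.1,0,0,0,1],[0.8,0,0.1,0,0,0,1],[0.8,0,0.1,0,0,0,1],[0.8,0,0.1,0,0,0,1],[0.8,0,0.1,0,0,0,1],[0,0,0,0,0,0,1]]'
```

```text
time_s: 19.0
ee_pos: [0.5711, -0.2671, 0.2136]
eef_rot: [180.0, -0.1, 175.4]
force: [-5.1, 2.0, 8.9]
grip_width: 0.084
finger_force: 90.1
time_s: 19.7
ee_pos: [0.5689, -0.2669, 0.2139]
eef_rot: [-180.0, 0.2, 175.4]
force: [11.9, -1.0, 2.0]
grip_width: 0.088
finger_force: 89.1
```

```bash
python3 -m crank '[[-1,0,-0.1,0,0,0,1],[-1,0,-0.1,0,0,0,1],[-1,0,-0.1,0,0,0,1],[-1,0,0,0,0,0,1],[-1,0,0,0,0,0,1],[-0.7,0,0,0,0,0,1],[0,0,0,0,0,0,1]]';  python3 -m crank '[[1,0,0,0,0,0,1],[1,0,0,0,0,0,1],[1,0,0,0,0,0,1],[1,0,0,0,0,0,1],[0.8,0,0,0,0,0,1],[0,0,0,0,0,0,1]]'
```

```text
time_s: 20.4
ee_pos: [0.5718, -0.2671, 0.2129]
eef_rot: [180.0, -0.2, 175.4]
force: [-6.5, 2.5, 4.5]
grip_width: 0.089
finger_force: 89.4
time_s: 21.0
ee_pos: [0.5691, -0.2669, 0.214]
eef_rot: [-180.0, 0.1, 175.4]
force: [7.5, 0.2, 0.2]
grip_width: 0.086
finger_force: 88.9
```

```bash
python3 -m crank '[[-1,0,0,0,0,0,1],[-0.8,0,0.1,0,0,0,1],[-0.3,0,0.2,0,0,0,1],[0,0,0.2,0,0,0,1],[0,0,0,0,0,0,1]]';python3 -c "
from plant import *
s=sense();print(s['ee_pos'],s['eef_rot'],s['force'],s['ft_torque'])"
```

```text
time_s: 21.5
ee_pos: [0.5702, -0.267, 0.2134]
eef_rot: [180.0, -0.0, 175.4]
force: [-1.5, 2.9, 6.9]
grip_width: 0.087
finger_force: 89.7
[ 0.57020532 -0.26704253  0.21341999] [ 1.79997712e+02 -1.79016882e-02  1.75395257e+02] [-1.49463106  2.88453886  6.85790131] [0.42236428 0.29352238 0.01150487]
```

```bash
python3 -m crank '[[-0.7,0,0,0,0,0,1],[-0.7,0,0,0,0,0,1],[-0.7,0,0,0,0,0,1],[0.8,0,0,0,0,0,1],[0.8,0,0,0,0,0,1],[0.8,0,0,0,0,0,1],[0.7,0,0,0,0,0,1],[-0.8,0,0,0,0,0,1],[-0.8,0,0,0,0,0,1],[-0.8,0,0,0,0,0,1],[-0.8,0,0,0,0,0,1],[0,0,0,0,0,0,1]]'; python3 -m crank '[[0.8,0,0,0,0,0,1],[0.8,0,0,0,0,0,1],[0.6,0,0,0,0,0,1],[0,0,0,0,0,0,1]]'
```

```text
time_s: 22.7
ee_pos: [0.5717, -0.2672, 0.2128]
eef_rot: [180.0, -0.1, 175.4]
force: [-5.0, 3.2, 3.9]
grip_width: 0.088
finger_force: 89.3
time_s: 23.1
ee_pos: [0.5707, -0.2671, 0.2132]
eef_rot: [-180.0, 0.0, 175.4]
force: [2.4, 1.8, -0.5]
grip_width: 0.087
finger_force: 88.8
```

```bash
python3 -m crank '[[0,0,0.4,0,0,0,1],[0,0,0.4,0,0,0,1],[0,0,0,0,0,0,1]]'
python3 - <<'E'
from h import *
b=grab_frame("side");a=grab_frame("scene");s=sense()
u,v=[int(t) for t in px(a,s["ee_pos"])];B=cv2.resize(a["frame"][v-35:v+25,u-40:u+40],None,fx=4.9,fy=4.9,interpolation=3)
u,v=[int(t) for t in px(b,s["ee_pos"])];D=cv2.resize(b["frame"][v-35:v+25,u-40:u+40],None,fx=4.9,fy=4.9,interpolation=3)
cv2.imwrite("pics/s6.png",np.hstack([B,D])[:,:,::-1])
E
```

```text
time_s: 23.4
ee_pos: [0.5706, -0.2671, 0.2125]
eef_rot: [-180.0, 0.0, 175.4]
force: [2.5, 2.1, 2.5]
grip_width: 0.083
finger_force: 89.2
```

View pics/s6.png

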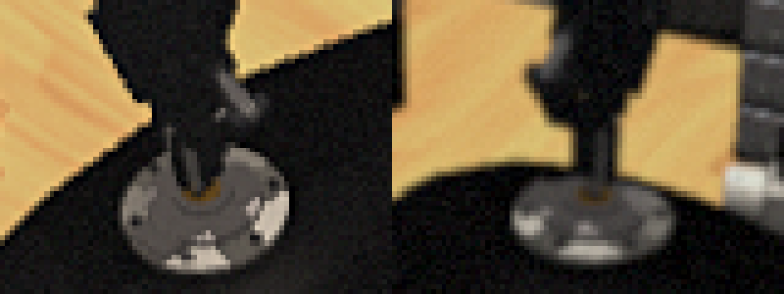

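The blade is in the plug, with the head just above it, and the key looks upright. I'll keep pressing gently.

```bash
python3 -m crank '[[0,0,0.5,0,0,0,1],[0,0,0.5,0,0,0,1],[0,0,0,0,0,0,1]]'
```

```text
time_s: 23.8
ee_pos: [0.5706, -0.2671, 0.2112]
eef_rot: [180.0, 0.0, 175.4]
force: [4.7, 1.6, 0.2]
grip_width: 0.089
finger_force: 88.8
```

```bash
python3 -m crank '[[-0.5,0,0.7,0,0,0,1],[0,0,1,0,0,0,1],[0,0,1,0,0,0,1],[0,0,1,0,0,0,1],[0,0,0.8,0,0,0,1],[0,0,0,0,0,0,1]]'
```

```text
time_s: 24.4
ee_pos: [0.5708, -0.2671, 0.2066]
eef_rot: [180.0, -0.0, 175.4]
force: [3.5, 1.3, 0.9]
grip_width: 0.081
finger_force: 88.9
```

```bash
python3 -m crank '[[0,0,0.8,0,0,0,1],[0,0,0.7,0,0,0,1],[0,0,0.5,0,0,0,1],[0,0,0,0,0,0,1]]'
```

```text
time_s: 24.8
ee_pos: [0.5709, -0.2671, 0.2047]
eef_rot: [180.0, -0.0, 175.4]
force: [2.9, 1.3, 2.2]
grip_width: 0.087
finger_force: 89.0
```

```bash
python3 -m crank '[[0,0,0.5,0,0,0,1],[0,0,0.5,0,0,0,1],[0,0,0,0,0,0,1]]'
```

```text
time_s: 25.1
ee_pos: [0.5709, -0.2671, 0.2038]
eef_rot: [180.0, -0.0, 175.4]
force: [2.3, 2.1, 2.9]
grip_width: 0.087
finger_force: 89.0
```

```bash
python3 -m crank '[[0,0,0.4,0,0,0,1],[0,0,0.3,0,0,0,1],[0,0,0,0,0,0,1]]'
```

```text
time_s: 25.4
ee_pos: [0.571, -0.2671, 0.2037]
eef_rot: [-180.0, 0.0, 175.4]
force: [0.4, 4.1, 10.1]
grip_width: 0.087
finger_force: 90.2
```

Seated: z is 0.2037 as predicted, with 10 N on the shoulder. Now the quarter turn.

```bash
python3 -m crank '[[0,0.2,0,0,0,0,1],[0,0,0,0,0,0,1],[0,0,0,0,0,4,1],[0,0,0,0,0,6,1],[0,0,0,0,0,7,1],[0,0,0,0,0,7,1],[0,0,0,0,0,7,1],[0,0,0,0,0,7,1],[0,0,0,0,0,7,1],[0,0,0,0,0,0,1]]' 110; python3 -c "
from plant import *
s=sense();print(s['ft_torque'],s['joints'])"
```

```text
time_s: 26.4
ee_pos: [0.5709, -0.2669, 0.2037]
eef_rot: [180.0, 0.0, 130.1]
force: [-0.5, 3.3, 10.7]
grip_width: 0.083
finger_force: 110.7
[0.62168987 0.10427144 0.02776206] [14.951478   21.69458992  5.48359166 99.82833255 -2.36512954 58.57758513
 61.4032653 ]
```

```bash
python3 -m crank '[[0,0,0,0,0,7,1],[0,0,0,0,0,7,1],[0,0,0,0,0,7,1],[0,0,0,0,0,7,1],[0,0,0,0,0,7,1],[0,0,0,0,0,5,1],[0,0,0,0,0,4,1],[0,0,0,0,0,0,1],[0,0,0,0,0,0,1]]'
python3 - <<'E'
from h import *
s=sense();print(s['ft_torque'],s['joints'])
f=grab_frame("wrist");b=grab_frame("side")
u,v=[int(t) for t in px(b,s["ee_pos"])];D=cv2.resize(b["frame"][v-35:v+25,u-40:u+40],None,fx=4.9,fy=4.9,interpolation=3)
A=cv2.resize(f["frame"][220:340,250:390],None,fx=2.45,fy=2.45,interpolation=3)
cv2.imwrite("pics/w7.png",np.hstack([A,D])[:,:,::-1])
E
```

```text
time_s: 27.3
ee_pos: [0.5709, -0.2669, 0.2037]
eef_rot: [180.0, 0.0, 86.4]
force: [-0.2, 2.8, 9.2]
grip_width: 0.082
finger_force: 110.7
[ 0.73080819 -0.04634143  0.07621682] [  8.1969173   22.03592163  14.26558685 100.25323181  -6.23100942
  58.46454952  21.11475874]
```

View pics/w7.png

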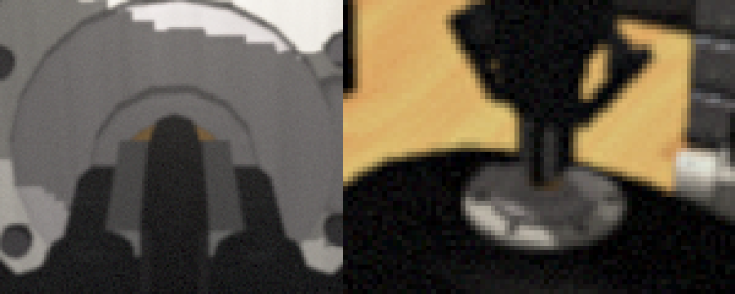

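The key stands straight in the fingers with its shoulder on the plug. Torque is 0.076 N m, close to the spring's value at the full quarter turn. I'll hand in.

```bash
python3 -c "
from plant import *
print(sign_off()); s=sense(); print(s['ee_pos'],s['force'],s['finger_force'])"
```

```text
the job is handed in; nothing more can be done
None
the job is handed in; nothing more can be done
```

The job is handed in at about 27 s: the key is fully home in the filler-cap lock, turned about a quarter clockwise (tool turned 89°, lock estimated at about 80°) and still gripped. No pass/fail result came back, and I didn't re-check the other things on the bench.

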